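# Put the offering-table warmer into service

## Robot

A 6-joint arm with a two-finger parallel gripper is mounted at the origin on the work surface. World frame = base frame: x ahead of the robot, y to its left, z up, the work surface at z = 0. Lengths are in m, angles in degrees, forces in N, time in s.
With the tool pointing down it reaches from about 0.25 to 0.725 m from the base axis. Payload 9.7 kg.
Tool frame: the origin (TCP) lies at the centre of the arm's flange, where the gripper is bolted on; the fingertips stand bot.tips_ahead ahead of it and the grasp point (between the pads) lies 155 mm ahead of it (bot.tips_ahead is the distance from the TCP to the fingertips, in m); z points along the fingers, y is the line along which they close (so a half turn about z gives the same grasp; the last joint's range is limited). The gripper opens to 85 mm and grips with 20 to 120 N. Pads are 22 mm wide; open, the fingers measure 114 mm over their backs; the gripper's body (76 mm by 85 mm) begins 54 mm behind the grasp point. The pads swing forward as they close: fully open they stand 13 mm farther back than shut.
Start: joints at [-68.468, 4.979, 10.078, 95.1, 0, 90], TCP at [0.202, -0.512, 0.405] pointing down, gripper open.
Joint ranges: [-179.16, 179.16], [-48.56, 103.87], [-65.8, 70.77], [-126.05, 130.52], [-82.76, 87.17], [-180, 180]. Speed limits (degrees/s): [127.2, 127.2, 147.25, 180, 180, 180].

## Interface

Orientations are given as [roll, pitch, yaw] about the fixed x, y, z axes, in that order (R = Rz(yaw) Ry(pitch) Rx(roll)).
In Python, from workcell import bot gives the robot as it stands.
- The arm moves only by the tool drive_tool, never from a script. Its argument "plan" is a list of rows, each an object of numbers: "dx", "dy", "dz": the shift along the tool's x, y, z in m; "roll": the turn about the tool's z in rad; "hand": the finger opening in m, from 0 to 0.0854. In form: [{"dx": .., "dy": .., "dz": .., "roll": .., "hand": ..}, ...]. A call has 1 to 20 rows; each row is the pose to reach, as a shift and turn from the pose commanded when the call began, along the tool's axes at that moment; what a row does not reach only later rows make up. A row lasts 1/12 s, in which the tool goes at most 41.7 mm and 7.16 degrees, less where a joint would pass 70% of its speed; a pose out of reach is approached as far as the arm can. A call with a gripper value outside its range is refused whole. The fingers move at their own pace and stop on an object; "force" is the grip in N (left out, the last holds). Time passes only in rows, so rows that repeat a pose let the fingers close. It gives the time, the measured TCP pose, the force and the opening at its end, in the units of the state.
- bot.get_obs(): the state, without advancing time (a new reading comes with each control period).
- bot.camera(name): name is "side" or "top"; returns a dict with "frame" (420x560x3 uint8, red, green, blue), "z_map" (420x560 float32, m along the optical axis (not along the pixel's ray), 0 where there is no reading), "mtx" (3x3 intrinsics, pixels), "R" (3x3) and "t" (3): a world point X has camera coordinates R X + t. Camera axes: x right, y down, z forward; pixel columns grow to the right and rows downward; lengths in m; the calibration is good to about 2 mm. A picture is of the moment at which its call begins.
- bot.job_done(): hands the job in, once; it reports no verdict.
The state is a dict: "time": time; "q": joint angles; "qd": joint speeds; "joint_efforts": joint torques, N m; "ee_pos": TCP position; "tcp_rot": TCP orientation; "wrist_force": force on the tool from outside, world axes, zero at the start; "torque": the same for the moment, N m; "opening": finger opening in m.
Only numpy, scipy, OpenCV 4.12 (cv2) and the standard library are available. Lean on these libraries where they do the work, as an engineer would, in place of code of your own. Each camera call takes 0.05 s, during which the arm holds its last target. There are 200 camera calls.

## Task

Get the warming hob ready for the offering meal: first slide every pot that is there, without lifting or tipping it, from the waiting row onto the ring of its own lid colour so that it stands wholly inside the ring. Then take the yellow guard from its stand and push its tongue straight down into the slot of the red interlock switch until it is fully home, then press the green test button so that the breaker lever drops, and finally lift the lever back up to its stop. Leave the pots on their rings, the guard home, and do not push the oil bottle or the tea cup away.

Things in the scene. Friction and masses are not known exactly. Their poses are not given: they have to be found in the camera images.
- hob: Fixed warming hob: flat black glass slab 360 (x) x 400 (y) x 8 mm with a steel rim round it, 6 mm wide and standing 8 mm above the glass, just outside those sizes; origin at the centre of its underside, so its top is 8 mm above it. Its -x half (towards the robot) is the waiting row with three faint grey places at hob x = -95 mm, hob y = -125, 0 and 125 mm; its +x half carries the three coloured rings. Friction of pots on it about 0.5.
- ring_red: Flat printed red ring on the hob glass, 124 mm across, no height (one of three, 125 mm apart in a row at hob x = +95 mm; which colour is where varies); origin at its centre, on the glass.
- ring_yellow: Flat printed yellow ring on the hob glass, 124 mm across, no height (one of three, 125 mm apart in a row at hob x = +95 mm; which colour is where varies); origin at its centre, on the glass.
- ring_blue: Flat printed blue ring on the hob glass, 124 mm across, no height (one of three, 125 mm apart in a row at hob x = +95 mm; which colour is where varies); origin at its centre, on the glass.
- pot_red_center (a point): Small covered steel pot with a red lid (lid fixed to it), about 0.3 to 0.6 kg, 100 mm in diameter, 43 mm high to the lid's top, with an upright round black knob on the middle of the lid, 22 mm across and 30 mm tall (73 mm from the pot's underside to the knob's top). The point is on the pot's axis 36.5 mm above its underside; the knob's middle is 21.5 mm above the point. May be absent (None). z axis up.
- pot_yellow_center (a point): Small covered steel pot with a yellow lid (lid fixed to it), about 0.3 to 0.6 kg, 100 mm in diameter, 43 mm high to the lid's top, with an upright round black knob on the middle of the lid, 22 mm across and 30 mm tall (73 mm from the pot's underside to the knob's top). The point is on the pot's axis 36.5 mm above its underside; the knob's middle is 21.5 mm above the point. May be absent (None). z axis up.
- pot_blue_center (a point): Small covered steel pot with a blue lid (lid fixed to it), about 0.3 to 0.6 kg, 100 mm in diameter, 43 mm high to the lid's top, with an upright round black knob on the middle of the lid, 22 mm across and 30 mm tall (73 mm from the pot's underside to the knob's top). The point is on the pot's axis 36.5 mm above its underside; the knob's middle is 21.5 mm above the point. May be absent (None). z axis up.
- guard_grip (a point): Loose guard, 0.25 kg: yellow panel 140 x 5 x 56 mm standing on a dark foot plate 60 x 34 x 8 mm, with a black grip rail along its top, 100 mm long, 14 mm thick and 28 mm tall. The point is the middle of the rail, 76 mm above the foot's underside. x runs along the panel and the rail, y across their thickness, z up. It starts upright in the parking stand, a wooden block 70 x 50 x 45 mm with an easy slot.
- guard_tip (a point): Lower end of the guard's flat steel tongue, which points down from the middle of the foot: 30 mm wide (along the guard's x), 5 mm thick, 36 mm long. The point is 36 mm below the foot's underside and 112 mm below guard_grip.
- switch_slot (a point): Centre of the slot's mouth on top of the fixed red interlock switch, a block 70 x 44 x 62 mm with a black lower part. The slot goes straight down 44 mm, is about 33 mm long (along the point's x) and 8 mm wide (along y), with a mouth bevelled 5 mm all round. With the tongue home the guard's foot rests flat on the switch top, so guard_tip is 36 mm below this point. Either way round fits.
- button (a joint): Green round test button, 32 mm across, on top of the grey breaker box (100 x 150 x 60 mm, fixed): 0 = out, grows in m as it is pressed down, 0.010 = fully in; springs back. Needs up to about 5 N; past about 7 mm it trips the lever, which then falls by itself in under a second.
- button_top (a point): Centre of the top face of the test button, 14 mm above the box top when out. It is 90 mm to the -y side of the lever.
- lever (a joint): Orange breaker lever with a hinge along the box's y: 0 = up (on), resting on its stop leaning 0.35 rad past upright to +x; grows as it swings towards the robot (-x); upright at 0.35; 1.45 = down (off), leaning 1.1 rad from upright to -x. It is over-centre: gravity holds it at either stop, little friction, 0.08 kg.
- lever_grip (a point): Middle of the lever's orange cross knob, a round bar 24 mm in diameter and 28 mm long along y, 90 mm from the hinge. The point turns with the lever.
- lever_axle (a point): Point on the lever's hinge axis in the lever's middle plane, 12 mm below the breaker box top; does not move with the lever. Its y is the hinge axis, its z up, and the lever falls to its -x.
- oil_bottle: Bystander: amber bottle 60 mm wide, 190 mm tall; origin at the centre of its underside.
- tea_cup: Bystander: blue cup 72 mm wide, 70 mm tall; origin at the centre of its underside.
Things that resemble listed ones, but are neither listed nor needed, are in the scene too. What is shaped like the part that bears pot_blue_center but pink or turquoise is not meant.

How it is judged (in metres and radians):
On the way, in this order (a step that is already met when the one before it is completed fails the run):
1. every pot present stands inside the ring of its colour (horizontal distance between pot_red_center and ring_red below 0.012 m and horizontal distance between pot_yellow_center and ring_yellow below 0.012 m and horizontal distance between pot_blue_center and ring_blue below 0.012 m), for 0.3 s.
2. the guard's tongue is fully home in the switch slot (z of guard_tip in the frame of switch_slot below -0.033 m and horizontal distance between guard_tip and switch_slot below 0.006 m and angle between the z axis of guard_grip and the z axis of switch_slot, either way round below 0.08 rad and angle between the x axis of guard_grip and the x axis of switch_slot, either way round below 0.15 rad), for 0.3 s.
3. the test button is pressed (value of joint button above 0.0015 m).
4. the lever drops (value of joint lever above 1.2 rad), for 0.1 s.
5. the lever is lifted back up (value of joint lever below 0.12 rad), for 0.3 s.
At the end, for the whole second after the job is handed in: Every pot present stands with its axis within 12 mm of the centre of the ring of its colour; the tongue is at least 33 of 36 mm deep in the slot, upright; the lever is up within 0.12 rad of its stop and the button is out; nothing is held (all of step 1 and all of step 2 and value of joint lever below 0.12 rad and value of joint button below 0.002 m); the robot touches nothing.
It fails at once if a pot is lifted off the hob glass (z of any of pot_red_center, pot_yellow_center, pot_blue_center in the frame of hob above 0.0595 m).
It fails at once if a pot is tipped (angle between any of pot_red_center, pot_yellow_center, pot_blue_center's own z axis and vertical above 0.35 rad).
It fails at once if a bystander (bottle, cup) is pushed away (distance of any of oil_bottle, tea_cup from where it was at the start of the episode above 0.04 m).
Of pot_red, pot_yellow, pot_blue only 2 to 3 are there at a start; the rules pass over those that are not, and their reading is None.
At some moment in a run one of pot_red, pot_yellow, pot_blue may be knocked a few centimetres aside while the robot is not near it.
It also fails if it takes over 210 s, if anything falls off the work surface, if the arm or the gripper's body presses on something with over 40 N, if the wrist force passes 120 N, or if a joint passes its speed limit or range.

## Working session

There is one attempt and no reset: what is moved stays moved. The work goes in short steps, Python scripts to look and compute and a tool call to move; the robot and the scene stay as the last step left them, time stands still between calls to the robot, and variables do not carry over. Pictures are saved under pics/ and viewed, on a budget of 14 in all, crops included, one or two more only if the job needs it, and the job is handed in when it is done.

Besides the shell and the picture viewer there is one more tool, called after "Call:" in YAML: its name, and indented under it one key for each argument. drive_tool: Moves the arm, as the interface text tells. Its arguments: {"type":"object","properties":{"plan":{"type":"array","items":{"type":"object","properties":{"dx":{"type":"number"},"dy":{"type":"number"},"dz":{"type":"number"},"roll":{"type":"number"},"hand":{"type":"number"}}}},"force":{"type":"number"}},"required":["plan"]}

```bash
ls; mkdir -p pics; cat > h.py <<'E'
import numpy as np, cv2
from workcell import bot
def look(n):
    c=bot.camera(n); np.savez(f'/tmp/{n}.npz',**{k:np.asarray(v) for k,v in c.items()}); return c
def world(c):
    K,R,t=c['mtx'],c['R'],c['t']; h,w=c['z_map'].shape
    v,u=np.mgrid[:h,:w]; z=c['z_map']
    P=np.stack([(u-K[0,2])/K[0,0]*z,(v-K[1,2])/K[1,1]*z,z],-1)
    return (P-t)@R
def save(img,n): cv2.imwrite(f'pics/{n}.png',np.ascontiguousarray(img[...,::-1]))
E
python3 - <<'E'
from h import *
for n in('top','side'):
    c=look(n); save(c['frame'],n+'0'); print(n,c['mtx'].tolist(),-c['R'].T@c['t'],c['R'].round(3).tolist())
print(bot.get_obs(),bot.tips_ahead)
E
```

```text
pics
top [[392.6717205303289, 0.0, 275.9276774985656], [0.0, 392.6717205303289, 208.06718870694104], [0.0, 0.0, 1.0]] [ 0.30436883 -0.00306461  1.09989736] [[-0.02, -1.0, 0.002], [-0.978, 0.019, -0.209], [0.209, -0.006, -0.978]]
side [[411.75865207310176, 0.0, 287.1423316655909], [0.0, 411.75865207310176, 207.84418385436805], [0.0, 0.0, 1.0]] [0.07935246 0.73995529 0.69820084] [[-0.866, -0.499, 0.018], [-0.296, 0.484, -0.823], [0.402, -0.718, -0.567]]
{'time': 0.1, 'q': array([-6.84681978e+01,  5.00729984e+00,  1.00391653e+01,  9.51004069e+01,
        1.44606083e-03,  9.00009204e+01]), 'qd': array([ 0.11855551, -0.03625226,  0.00821164, -0.02482211, -0.02693855,
        0.10638244]), 'joint_efforts': array([ 4.93402695e-04, -5.21562874e+01,  4.65650225e+01,  1.62182125e-02,
        6.30840404e-06,  6.23927065e-06]), 'ee_pos': array([ 0.20186068, -0.51161255,  0.40406161]), 'tcp_rot': array([-1.79931458e+02, -1.44495879e-03,  2.15308801e+01]), 'wrist_force': array([ 0.15069214, -0.19398379, -0.37497731]), 'torque': array([ 0.01211451,  0.00486592, -0.03868651]), 'opening': 0.08546127053064288} 0.1734
```

View pics/top0.png

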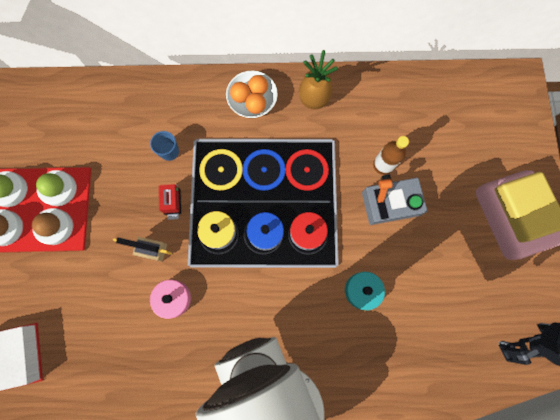

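View pics/side0.png

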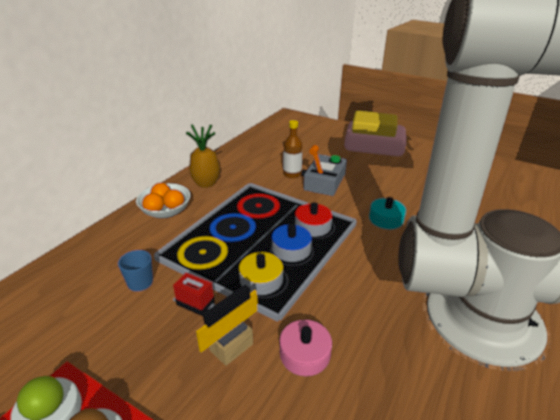

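The top view shows yellow (216,229), blue (265,230) and red (309,229) pots. Their rings lie straight ahead at (221,170), (264,169) and (307,169). The look-alikes are the pink pot (169,298) and turquoise pot (366,290), and the blue cup (165,146). The guard is at (145,246), the switch at (170,200), and the breaker lever and button at (384,190) and (416,201). Next I measure positions and check my choice in a close crop.

```bash
cat > m.py <<'E'
from h import *
def measure(c):
    W=world(c); hsv=cv2.cvtColor(c['frame'],cv2.COLOR_RGB2HSV); H,S,V=[hsv[...,i].astype(int) for i in range(3)]
    col={'red':((H<6)|(H>174)),'yellow':(H>20)&(H<35),'blue':(H>105)&(H<125)}
    out={}
    reg=(W[...,0]>.2)&(W[...,0]<.65)&(abs(W[...,1])<.25)
    for k,m in col.items():
        m=m&(S>120)&(V>60)&reg
        for nm,zl,zh in(('ring',-.01,.02),('lid',.035,.075)):
            mm=m&(W[...,2]>zl)&(W[...,2]<zh); p=W[mm]
            if len(p)<20: print(k,nm,len(p)); continue
            if nm=='ring': 
                p=p[:,:]
                med=np.median(p,0);p=p[np.hypot(*(p-med)[:,:2].T)<.1]
            hull=cv2.convexHull(p[:,:2].astype(np.float32)); 
            (x,y),r=cv2.minEnclosingCircle(hull)
            # LSQ circle
            q=hull[:,0]; A=np.c_[2*q,np.ones(len(q))]; s=np.linalg.lstsq(A,(q**2).sum(1),rcond=None)[0]
            out[k,nm]=s[:2]; print(k,nm,len(p),np.round([x,y,r],4),'lsq',s[:2].round(4),'mean',p.mean(0).round(4))
    return W,hsv,out
E
python3 - <<'E'
from m import *
c=dict(np.load('/tmp/top.npz')); W,hsv,o=measure(c)
for k,(u,v) in dict(knobY=(211,226),guard=(140,243),switch=(170,195),button=(416,201),box=(400,200),lever=(384,186),cup=(165,146),hob=(240,260),table=(250,300)).items(): print(k,W[v,u].round(3))
r=W[...,2]
f=c['frame']; save(cv2.resize(f[130:320,100:300],None,fx=4,fy=3.1,interpolation=cv2.INTER_CUBIC)[:600],'crop1')
s=np.load('/tmp/side.npz')['frame']; a=cv2.resize(s[255:375,150:350],(800,480),interpolation=cv2.INTER_CUBIC);save(a,'crop2')
E
```

```text
red ring 391 [ 0.592  -0.1032  0.0825] lsq [ 0.5903 -0.1036] mean [ 0.6102 -0.1014  0.0083]
red lid 979 [ 0.4656 -0.0955  0.0498] lsq [ 0.4659 -0.0955] mean [ 0.4652 -0.0956  0.0508]
yellow ring 358 [0.5942 0.1497 0.0815] lsq [0.5908 0.152 ] mean [0.6116 0.1496 0.0081]
yellow lid 986 [0.4737 0.1562 0.0499] lsq [0.4737 0.156 ] mean [0.4728 0.1554 0.0508]
blue ring 364 [0.5906 0.0246 0.0836] lsq [0.5886 0.0235] mean [0.6108 0.024  0.0084]
blue lid 980 [0.4677 0.0228 0.0498] lsq [0.4678 0.0228] mean [0.467  0.0227 0.0507]
knobY [0.477 0.162 0.081]
guard [0.429 0.328 0.134]
switch [0.568 0.277 0.064]
button [ 0.535 -0.386  0.074]
box [ 0.543 -0.348  0.058]
lever [ 0.56  -0.283  0.144]
cup [0.733 0.314 0.002]
hob [0.392 0.092 0.011]
table [ 0.284  0.066 -0.001]
```

View pics/crop1.png

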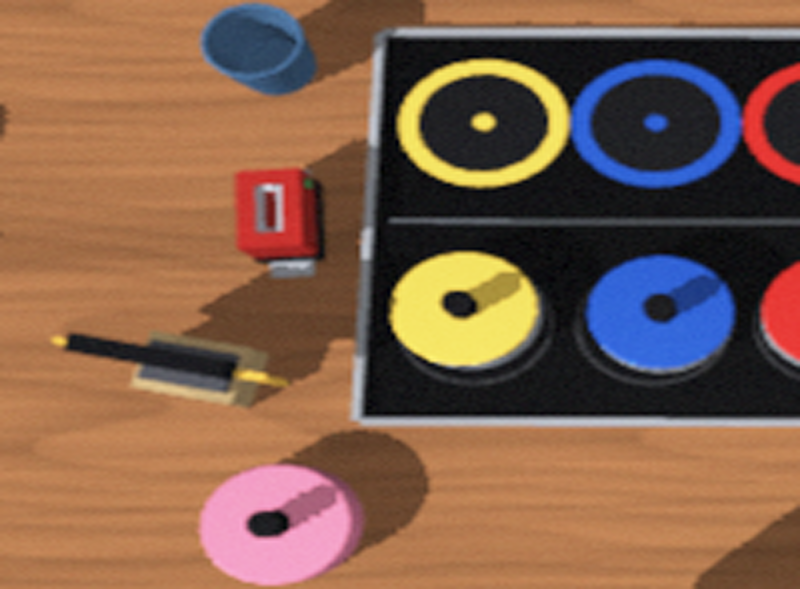

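View pics/crop2.png

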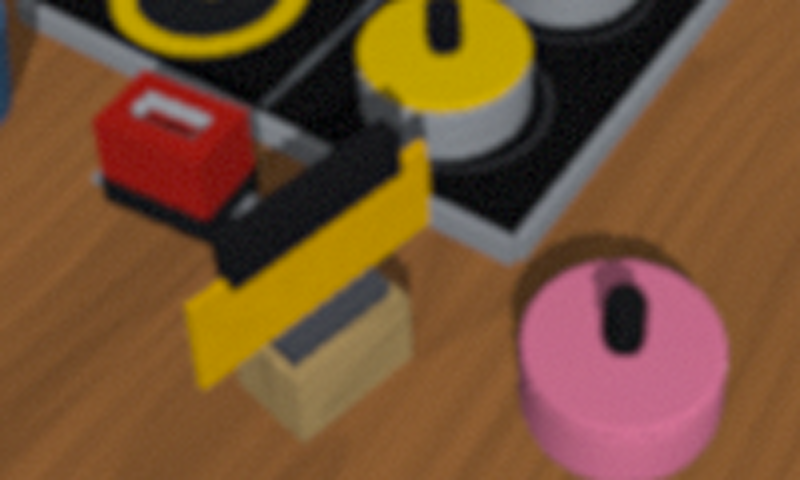

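The crops confirm the choices: lids match the described colours, and the pink pot is set apart from the hob. The guard's rail lies roughly along world y and the slot along world x, so the guard needs about a quarter turn. Next I fit the parts more precisely.

```bash
cat > fit.py <<'E'
from m import *
def rings(W,hsv):
    H,S,V=[hsv[...,i].astype(int) for i in range(3)]
    col={'red':((H<6)|(H>174)),'yellow':(H>20)&(H<35),'blue':(H>105)&(H<125)}; o={}
    for k,m in col.items():
        mm=m&(S>120)&(V>100)&(abs(W[...,2]-.008)<.012)&(W[...,0]>.53)&(W[...,0]<.69)&(abs(W[...,1]-.03)<.22)
        n,l,s,cc=cv2.connectedComponentsWithStats(mm.astype(np.uint8)); i=1+np.argmax(s[1:,4]); p=W[l==i][:,:2]
        q=cv2.convexHull(p.astype(np.float32))[:,0];A=np.c_[2*q,np.ones(len(q))]; z=np.linalg.lstsq(A,(q**2).sum(1),rcond=None)[0]
        o[k]=z[:2]; print('ring',k,len(p),z[:2].round(4),'r',np.sqrt(z[2]+z[:2]@z[:2]).round(4),'mean',p.mean(0).round(4))
    return o
def pca(p):
    c=p.mean(0); d=np.linalg.svd(p-c,full_matrices=False)[2][0]; (x,y),wh,a=cv2.minAreaRect(p.astype(np.float32)); return c.round(4),np.degrees(np.arctan2(d[1],d[0])).round(1),'rect',np.round([x,y,*wh,a],3)
if __name__=='__main__':
    for n in('top','side'):
        c=dict(np.load(f'/tmp/{n}.npz')); W=world(c);hsv=cv2.cvtColor(c['frame'],cv2.COLOR_RGB2HSV);X,Y,Z=np.moveaxis(W,-1,0);H,S,V=[hsv[...,i].astype(int) for i in range(3)]
        print(n); rings(W,hsv)
        g=(X>.35)&(X<.5)&(Y>.22)&(Y<.42)
        m=g&(V<60)&(Z>.125); print('rail',m.sum(),pca(W[m][:,:2]),np.median(Z[m]))
        s=(X>.5)&(X<.65)&(Y>.2)&(Y<.34)
        m=s&((H<8)|(H>172))&(S>120)&(Z>.056)&(Z<.068); print('switchtop',m.sum(),pca(W[m][:,:2]),np.median(Z[m]))
        m=s&(S<60)&(V>100)&(Z>.03)&(Z<.07); print('slotbevel',m.sum(),pca(W[m][:,:2]),np.median(Z[m]))
        b=(X>.45)&(X<.68)&(Y<-.22)&(Y>-.5)
        m=b&(H>45)&(H<80)&(S>100)&(Z>.066); print('button',m.sum(),pca(W[m][:,:2]),np.median(Z[m]))
        m=b&(H>3)&(H<16)&(S>150)&(Z>.12); print('lever',m.sum(),W[m].mean(0),W[m].min(0),W[m].max(0))
        m=b&(S<60)&(Z>.052)&(Z<.066); print('box',m.sum(),pca(W[m][:,:2]))
        for u in range(5):pass
E
python3 fit.py; python3 - <<'E'
from m import *
c=dict(np.load('/tmp/top.npz')); f=c['frame']
a=np.hstack([cv2.resize(f[180:225,145:195],(400,360),interpolation=cv2.INTER_NEAREST),cv2.resize(f[165:225,360:435],(400,360),interpolation=cv2.INTER_NEAREST)])
save(a,'crop3')
E
```

```text
top
ring red 488 [ 0.6491 -0.1015] r 0.0615 mean [ 0.6337 -0.1019]
ring yellow 471 [0.6558 0.1492] r 0.0626 mean [0.6363 0.1495]
ring blue 453 [0.6521 0.0236] r 0.0613 mean [0.6343 0.0237]
rail 204 (array([0.4259, 0.3354]), np.float64(75.7), 'rect', array([4.2600e-01, 3.3800e-01, 9.8000e-02, 1.3000e-02, 7.6194e+01])) 0.13453103497993318
switchtop 300 (array([0.5602, 0.287 ]), np.float64(-176.5), 'rect', array([0.562, 0.287, 0.071, 0.043, 4.15 ])) 0.06157140471201088
slotbevel 48 (array([0.5665, 0.2891]), np.float64(179.5), 'rect', array([0.565, 0.288, 0.038, 0.015, 3.87 ])) 0.05875196430806056
button 116 (array([ 0.5344, -0.3829]), np.float64(142.8), 'rect', array([ 5.3400e-01, -3.8300e-01,  3.0000e-02,  3.0000e-02,  5.8051e+01])) 0.07333090063318311
lever 393 [ 0.62761254 -0.30799125  0.13696837] [ 0.55485778 -0.34841602  0.12004921] [ 0.67984963 -0.27200966  0.16934402]
box 1669 (array([ 0.5437, -0.3335]), np.float64(-72.6), 'rect', array([ 0.586, -0.329,  0.184,  0.151,  9.627]))
side
ring red 300 [ 0.6462 -0.0998] r 0.0619 mean [ 0.6313 -0.0978]
ring yellow 462 [0.6533 0.1492] r 
[... 221 characters left out ...]
3535574681111162
switchtop 436 (array([0.5579, 0.2902]), np.float64(-174.5), 'rect', array([0.561, 0.287, 0.072, 0.046, 3.276])) 0.06255836022570711
slotbevel 65 (array([0.566 , 0.2819]), np.float64(-169.7), 'rect', array([5.6500e-01, 2.8000e-01, 3.8000e-02, 1.5000e-02, 2.1836e+01])) 0.06036481350233705
button 56 (array([ 0.5318, -0.3798]), np.float64(107.6), 'rect', array([ 5.3400e-01, -3.8400e-01,  2.6000e-02,  3.5000e-02,  2.7094e+01])) 0.07497563095494739
lever 176 [ 0.61244601 -0.30037661  0.13816008] [ 0.55297534 -0.3414239   0.12058161] [ 0.67837914 -0.27002851  0.16789187]
box 671 (array([ 0.5449, -0.3185]), np.float64(-159.8), 'rect', array([ 0.586, -0.328,  0.189,  0.152,  9.503]))
```

View pics/crop3.png

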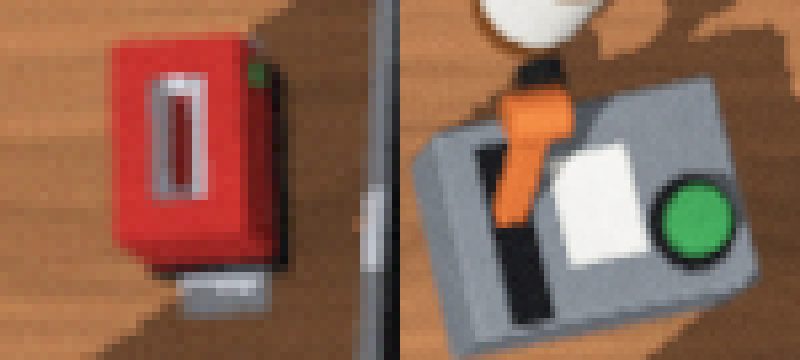

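Rings (two cameras averaged): red (.648,-.101), yellow (.655,.149), blue (.651,.024). Pots: red (.466,-.0955), yellow (.474,.156), blue (.468,.023). I start above the red pot.

Call:
drive_tool:
  plan:
    - {"dx":0.398,"dy":-0.29,"dz":0.1,"roll":0.376,"hand":0.06}
    - {"dx":0.398,"dy":-0.29,"dz":0.1,"roll":0.376,"hand":0.06}
    - {"dx":0.398,"dy":-0.29,"dz":0.1,"roll":0.376,"hand":0.06}
    - {"dx":0.398,"dy":-0.29,"dz":0.1,"roll":0.376,"hand":0.06}
    - {"dx":0.398,"dy":-0.29,"dz":0.1,"roll":0.376,"hand":0.06}
    - {"dx":0.398,"dy":-0.29,"dz":0.1,"roll":0.376,"hand":0.06}
    - {"dx":0.398,"dy":-0.29,"dz":0.1,"roll":0.376,"hand":0.06}
    - {"dx":0.398,"dy":-0.29,"dz":0.1,"roll":0.376,"hand":0.06}
    - {"dx":0.398,"dy":-0.29,"dz":0.1,"roll":0.376,"hand":0.06}
    - {"dx":0.398,"dy":-0.29,"dz":0.1,"roll":0.376,"hand":0.06}
    - {"dx":0.398,"dy":-0.29,"dz":0.1,"roll":0.376,"hand":0.06}
    - {"dx":0.398,"dy":-0.29,"dz":0.1,"roll":0.376,"hand":0.06}
    - {"dx":0.398,"dy":-0.29,"dz":0.1,"roll":0.376,"hand":0.06}
    - {"dx":0.398,"dy":-0.29,"dz":0.1,"roll":0.376,"hand":0.06}
    - {"dx":0.398,"dy":-0.29,"dz":0.1,"roll":0.376,"hand":0.06}
    - {"dx":0.398,"dy":-0.29,"dz":0.1,"roll":0.376,"hand":0.06}
    - {"dx":0.398,"dy":-0.29,"dz":0.1,"roll":0.376,"hand":0.06}
    - {"dx":0.398,"dy":-0.29,"dz":0.1,"roll":0.376,"hand":0.06}

```text
time: 1.6
ee_pos: [0.4652, -0.0969, 0.3051]
tcp_rot: [180.0, -0.0, -0.1]
wrist_force: [-0.2, -0.1, 0.5]
opening: 0.0604
```

Call:
drive_tool:
  force: 30
  plan:
    - {"dz":0.03,"hand":0.06}
    - {"dz":0.055,"hand":0.06}
    - {"dz":0.069,"hand":0.06}
    - {"dz":0.069,"hand":0.06}
    - {"dz":0.069,"hand":0.01}
    - {"dz":0.069,"hand":0.01}
    - {"dz":0.069,"hand":0.01}
    - {"dz":0.069,"hand":0.01}
    - {"dz":0.069,"hand":0.01}
    - {"dz":0.069,"hand":0.01}
    - {"dx":0.01,"dz":0.069,"hand":0.01}

```text
invalid input at $.plan[0]: expected keys dx, dy, dz, roll, hand
```

All keys are required in each row.

Call:
drive_tool:
  force: 30
  plan:
    - {"dx":0,"dy":0,"dz":0.03,"roll":0,"hand":0.06}
    - {"dx":0,"dy":0,"dz":0.055,"roll":0,"hand":0.06}
    - {"dx":0,"dy":0,"dz":0.069,"roll":0,"hand":0.06}
    - {"dx":0,"dy":0,"dz":0.069,"roll":0,"hand":0.06}
    - {"dx":0,"dy":0,"dz":0.069,"roll":0,"hand":0.01}
    - {"dx":0,"dy":0,"dz":0.069,"roll":0,"hand":0.01}
    - {"dx":0,"dy":0,"dz":0.069,"roll":0,"hand":0.01}
    - {"dx":0,"dy":0,"dz":0.069,"roll":0,"hand":0.01}
    - {"dx":0,"dy":0,"dz":0.069,"roll":0,"hand":0.01}
    - {"dx":0,"dy":0,"dz":0.069,"roll":0,"hand":0.01}

```text
time: 2.43
ee_pos: [0.466, -0.0959, 0.2374]
tcp_rot: [180.0, -0.1, -0.0]
wrist_force: [-1.1, 0.1, 6.8]
opening: 0.0208
```

Knob gripped. Sliding to the red ring, release and rise.

Call:
drive_tool:
  plan:
    - {"dx":0.01,"dy":0.0,"dz":0,"roll":0,"hand":0.01}
    - {"dx":0.03,"dy":0.001,"dz":0,"roll":0,"hand":0.01}
    - {"dx":0.05,"dy":0.002,"dz":0,"roll":0,"hand":0.01}
    - {"dx":0.07,"dy":0.003,"dz":0,"roll":0,"hand":0.01}
    - {"dx":0.09,"dy":0.004,"dz":0,"roll":0,"hand":0.01}
    - {"dx":0.11,"dy":0.005,"dz":0,"roll":0,"hand":0.01}
    - {"dx":0.13,"dy":0.005,"dz":0,"roll":0,"hand":0.01}
    - {"dx":0.15,"dy":0.005,"dz":0,"roll":0,"hand":0.01}
    - {"dx":0.17,"dy":0.005,"dz":0,"roll":0,"hand":0.01}
    - {"dx":0.182,"dy":0.005,"dz":0,"roll":0,"hand":0.01}
    - {"dx":0.182,"dy":0.005,"dz":0,"roll":0,"hand":0.01}
    - {"dx":0.182,"dy":0.005,"dz":0,"roll":0,"hand":0.01}
    - {"dx":0.182,"dy":0.005,"dz":0,"roll":0,"hand":0.06}
    - {"dx":0.182,"dy":0.005,"dz":0,"roll":0,"hand":0.06}
    - {"dx":0.182,"dy":0.005,"dz":0,"roll":0,"hand":0.06}
    - {"dx":0.182,"dy":0.005,"dz":0,"roll":0,"hand":0.06}
    - {"dx":0.182,"dy":0.005,"dz":-0.035,"roll":0,"hand":0.06}
    - {"dx":0.182,"dy":0.005,"dz":-0.07,"roll":0,"hand":0.06}
    - {"dx":0.182,"dy":0.005,"dz":-0.07,"roll":0,"hand":0.06}

```text
time: 4.02
ee_pos: [0.6481, -0.1009, 0.313]
tcp_rot: [179.9, -0.5, -0.0]
wrist_force: [1.8, -0.4, 1.7]
opening: 0.0601
```

Call:
drive_tool:
  plan:
    - {"dx":-0.03,"dy":-0.02,"dz":0,"roll":0,"hand":0.06}
    - {"dx":-0.18,"dy":-0.124,"dz":0,"roll":0,"hand":0.06}
    - {"dx":-0.18,"dy":-0.124,"dz":0,"roll":0,"hand":0.06}
    - {"dx":-0.18,"dy":-0.124,"dz":0,"roll":0,"hand":0.06}
    - {"dx":-0.18,"dy":-0.124,"dz":0,"roll":0,"hand":0.06}
    - {"dx":-0.18,"dy":-0.124,"dz":0,"roll":0,"hand":0.06}
    - {"dx":-0.18,"dy":-0.124,"dz":0,"roll":0,"hand":0.06}
    - {"dx":-0.18,"dy":-0.124,"dz":0,"roll":0,"hand":0.06}
    - {"dx":-0.18,"dy":-0.124,"dz":0,"roll":0,"hand":0.06}
    - {"dx":-0.18,"dy":-0.124,"dz":0.03,"roll":0,"hand":0.06}
    - {"dx":-0.18,"dy":-0.124,"dz":0.03,"roll":0,"hand":0.06}

```text
time: 4.93
ee_pos: [0.468, 0.0081, 0.2716]
tcp_rot: [-179.4, 0.3, 0.9]
wrist_force: [-1.0, -0.7, -1.5]
opening: 0.0603
```

```bash
cat > lids.py <<'E'
from m import *
# reference ring centres (mean of both cameras)
R=dict(red=(.6477,-.1007),yellow=(.6546,.1492),blue=(.6507,.0241))
for n in('top','side'):
    c=look(n); W=world(c); hsv=cv2.cvtColor(c['frame'],cv2.COLOR_RGB2HSV); H,S,V=[hsv[...,i].astype(int) for i in range(3)]
    col={'red':((H<6)|(H>174)),'yellow':(H>20)&(H<35),'blue':(H>105)&(H<125)}
    for k,m in col.items():
        mm=m&(S>120)&(V>50)&(W[...,0]>.36)&(W[...,0]<.75)&(abs(W[...,1]-.03)<.23)&(abs(W[...,2]-.051)<.005)
        p=W[mm][:,:2].astype(np.float32)
        if len(p)<30: print(n,k,'few',len(p)); continue
        (x,y),r=cv2.minEnclosingCircle(p); print(n,k,len(p),np.round([x,y,r],4),'to ring',np.round(np.array(R[k])-(x,y),4))
E
python3 lids.py
```

```text
top red 469 [ 0.6497 -0.1039  0.0493] to ring [-0.002   0.0032]
top yellow 926 [0.4735 0.1563 0.0498] to ring [ 0.1811 -0.0071]
top blue few 0
side red 443 [ 0.6464 -0.0997  0.0497] to ring [ 0.0013 -0.001 ]
side yellow 923 [0.4727 0.1553 0.051 ] to ring [ 0.1819 -0.0061]
side blue 687 [0.4659 0.0227 0.0508] to ring [0.1848 0.0014]
```

Call:
drive_tool:
  plan:
    - {"dx":0,"dy":0,"dz":0,"roll":0,"hand":0.06}
    - {"dx":0,"dy":0,"dz":0,"roll":0,"hand":0.06}
    - {"dx":0,"dy":0,"dz":0.02,"roll":0,"hand":0.06}
    - {"dx":0,"dy":0,"dz":0.038,"roll":0,"hand":0.06}
    - {"dx":0,"dy":0,"dz":0.038,"roll":0,"hand":0.06}
    - {"dx":0,"dy":0,"dz":0.038,"roll":0,"hand":0.01}
    - {"dx":0,"dy":0,"dz":0.038,"roll":0,"hand":0.01}
    - {"dx":0,"dy":0,"dz":0.038,"roll":0,"hand":0.01}
    - {"dx":0,"dy":0,"dz":0.038,"roll":0,"hand":0.01}
    - {"dx":0,"dy":0,"dz":0.038,"roll":0,"hand":0.01}
    - {"dx":0,"dy":0,"dz":0.038,"roll":0,"hand":0.01}

```text
time: 5.95
ee_pos: [0.4685, 0.0091, 0.2397]
tcp_rot: [-179.4, -0.2, 1.0]
wrist_force: [-1.6, 3.2, 7.8]
opening: 0.0205
```

TCP y is .009 instead of the .023 commanded; checking before sliding.

```bash
python3 - <<'E'
from h import *
o=bot.get_obs()
for k in o: print(k,np.round(o[k],4))
E
python3 lids.py
python3 -c "
from h import *
c=dict(np.load('/tmp/side.npz'));save(c['frame'],'side1')"
```

```text
time 5.95
q [  0.9742  -6.2536 -19.3101  76.7733   0.599  179.9897]
qd [-0.0711 -0.0241 -0.0132 -0.1023 -0.0081 -0.0591]
joint_efforts [-1.76950e+00 -3.62664e+01  4.32192e+01 -3.63000e-01 -1.05270e+00
 -5.00000e-04]
ee_pos [0.4685 0.0091 0.2397]
tcp_rot [-1.79401e+02 -1.70300e-01  9.84500e-01]
wrist_force [-1.629   3.1734  7.769 ]
torque [ 0.7902  0.1436 -0.0391]
opening 0.0205
top red 586 [ 0.6492 -0.1021  0.0497] to ring [-0.0015  0.0014]
top yellow 954 [0.4733 0.1561 0.0497] to ring [ 0.1813 -0.0069]
top blue few 0
side red 439 [ 0.6467 -0.1004  0.0506] to ring [ 0.001  -0.0003]
side yellow 920 [0.4726 0.1552 0.0512] to ring [ 0.182 -0.006]
side blue 643 [0.4678 0.0099 0.0517] to ring [0.1829 0.0142]
```

View pics/side1.png

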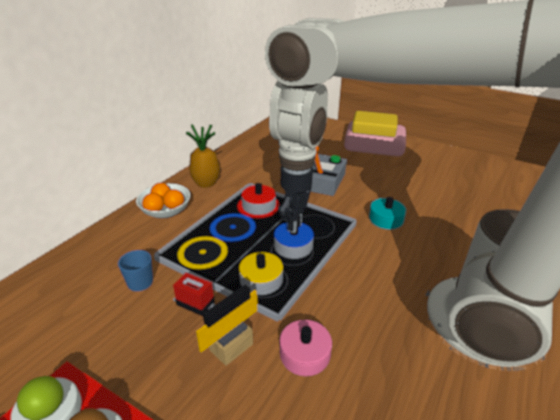

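The side view shows the hand holding the blue knob (293,225), with red on its ring (258,198). The cause is joint 6 at its 180° limit, since yaw 0 is out of range for y>0. I turn the tool a little, then slide.

Call:
drive_tool:
  plan:
    - {"dx":0,"dy":0,"dz":0,"roll":-0.05,"hand":0.01}
    - {"dx":0,"dy":0,"dz":0,"roll":-0.1,"hand":0.01}
    - {"dx":0,"dy":0,"dz":0,"roll":-0.15,"hand":0.01}
    - {"dx":0,"dy":0,"dz":0,"roll":-0.15,"hand":0.01}
    - {"dx":0,"dy":0,"dz":0,"roll":-0.15,"hand":0.01}

```text
time: 6.47
ee_pos: [0.4685, 0.0088, 0.2397]
tcp_rot: [-179.5, -0.3, 9.6]
wrist_force: [0.0, 0.5, 6.2]
opening: 0.0204
```

Call:
drive_tool:
  plan:
    - {"dx":0.01,"dy":0.001,"dz":0,"roll":0,"hand":0.01}
    - {"dx":0.03,"dy":0.003,"dz":0,"roll":0,"hand":0.01}
    - {"dx":0.05,"dy":0.004,"dz":0,"roll":0,"hand":0.01}
    - {"dx":0.07,"dy":0.006,"dz":0,"roll":0,"hand":0.01}
    - {"dx":0.09,"dy":0.008,"dz":0,"roll":0,"hand":0.01}
    - {"dx":0.11,"dy":0.009,"dz":0,"roll":0,"hand":0.01}
    - {"dx":0.13,"dy":0.011,"dz":0,"roll":0,"hand":0.01}
    - {"dx":0.15,"dy":0.013,"dz":0,"roll":0,"hand":0.01}
    - {"dx":0.17,"dy":0.014,"dz":0,"roll":0,"hand":0.01}
    - {"dx":0.183,"dy":0.015,"dz":0,"roll":0,"hand":0.01}
    - {"dx":0.183,"dy":0.015,"dz":0,"roll":0,"hand":0.01}
    - {"dx":0.183,"dy":0.015,"dz":0,"roll":0,"hand":0.01}
    - {"dx":0.183,"dy":0.015,"dz":0,"roll":0,"hand":0.06}
    - {"dx":0.183,"dy":0.015,"dz":0,"roll":0,"hand":0.06}
    - {"dx":0.183,"dy":0.015,"dz":0,"roll":0,"hand":0.06}
    - {"dx":0.183,"dy":0.015,"dz":0,"roll":0,"hand":0.06}
    - {"dx":0.183,"dy":0.015,"dz":-0.035,"roll":0,"hand":0.06}
    - {"dx":0.183,"dy":0.015,"dz":-0.07,"roll":0,"hand":0.06}
    - {"dx":0.183,"dy":0.015,"dz":-0.07,"roll":0,"hand":0.06}
    - {"dx":0.183,"dy":0.015,"dz":-0.07,"roll":0,"hand":0.06}

```text
time: 8.13
ee_pos: [0.6512, 0.0238, 0.3104]
tcp_rot: [-179.5, -0.3, 9.6]
wrist_force: [-0.3, -1.2, -0.4]
opening: 0.0602
```

Call:
drive_tool:
  plan:
    - {"dx":-0.03,"dy":-0.02,"dz":0,"roll":-0.1,"hand":0.06}
    - {"dx":-0.153,"dy":-0.16,"dz":0,"roll":-0.2,"hand":0.06}
    - {"dx":-0.153,"dy":-0.16,"dz":0,"roll":-0.356,"hand":0.06}
    - {"dx":-0.153,"dy":-0.16,"dz":0,"roll":-0.356,"hand":0.06}
    - {"dx":-0.153,"dy":-0.16,"dz":0,"roll":-0.356,"hand":0.06}
    - {"dx":-0.153,"dy":-0.16,"dz":0,"roll":-0.356,"hand":0.06}
    - {"dx":-0.153,"dy":-0.16,"dz":0,"roll":-0.356,"hand":0.06}
    - {"dx":-0.153,"dy":-0.16,"dz":0,"roll":-0.356,"hand":0.06}
    - {"dx":-0.153,"dy":-0.16,"dz":0.03,"roll":-0.356,"hand":0.06}
    - {"dx":-0.153,"dy":-0.16,"dz":0.03,"roll":-0.356,"hand":0.06}
    - {"dx":-0.153,"dy":-0.16,"dz":0.03,"roll":-0.356,"hand":0.06}
    - {"dx":-0.153,"dy":-0.16,"dz":0.03,"roll":-0.356,"hand":0.06}

```text
time: 9.13
ee_pos: [0.4739, 0.1559, 0.2793]
tcp_rot: [-179.5, -0.2, 29.9]
wrist_force: [0.4, 0.7, 0.7]
opening: 0.0596
```

```bash
python3 lids.py
```

```text
top red 852 [ 0.649  -0.1011  0.0498] to ring [-0.0013  0.0004]
top yellow 231 [0.4722 0.1249 0.037 ] to ring [0.1824 0.0243]
top blue 845 [0.6524 0.0257 0.0499] to ring [-0.0017 -0.0016]
side red few 0
side yellow 902 [0.4731 0.1565 0.051 ] to ring [ 0.1815 -0.0073]
side blue 556 [0.6509 0.0246 0.051 ] to ring [-0.0002 -0.0005]
```

Call:
drive_tool:
  plan:
    - {"dx":0,"dy":0,"dz":0.025,"roll":0,"hand":0.06}
    - {"dx":0,"dy":0,"dz":0.042,"roll":0,"hand":0.06}
    - {"dx":0,"dy":0,"dz":0.042,"roll":0,"hand":0.06}
    - {"dx":0,"dy":0,"dz":0.042,"roll":0,"hand":0.01}
    - {"dx":0,"dy":0,"dz":0.042,"roll":0,"hand":0.01}
    - {"dx":0,"dy":0,"dz":0.042,"roll":0,"hand":0.01}
    - {"dx":0,"dy":0,"dz":0.042,"roll":0,"hand":0.01}
    - {"dx":0,"dy":0,"dz":0.042,"roll":0,"hand":0.01}
    - {"dx":0,"dy":0,"dz":0.042,"roll":0,"hand":0.01}

```text
time: 9.98
ee_pos: [0.4739, 0.1569, 0.239]
tcp_rot: [-179.6, -0.4, 30.0]
wrist_force: [0.8, -1.5, 6.3]
opening: 0.0205
```

Call:
drive_tool:
  plan:
    - {"dx":0.008,"dy":0.005,"dz":0,"roll":0,"hand":0.01}
    - {"dx":0.024,"dy":0.015,"dz":0,"roll":0,"hand":0.01}
    - {"dx":0.04,"dy":0.025,"dz":0,"roll":0,"hand":0.01}
    - {"dx":0.056,"dy":0.035,"dz":0,"roll":0,"hand":0.01}
    - {"dx":0.072,"dy":0.045,"dz":0,"roll":0,"hand":0.01}
    - {"dx":0.088,"dy":0.055,"dz":0,"roll":0,"hand":0.01}
    - {"dx":0.104,"dy":0.065,"dz":0,"roll":0,"hand":0.01}
    - {"dx":0.12,"dy":0.075,"dz":0,"roll":0,"hand":0.01}
    - {"dx":0.136,"dy":0.085,"dz":0,"roll":0,"hand":0.01}
    - {"dx":0.153,"dy":0.095,"dz":0,"roll":0,"hand":0.01}
    - {"dx":0.153,"dy":0.095,"dz":0,"roll":0,"hand":0.01}
    - {"dx":0.153,"dy":0.095,"dz":0,"roll":0,"hand":0.01}
    - {"dx":0.153,"dy":0.095,"dz":0,"roll":0,"hand":0.06}
    - {"dx":0.153,"dy":0.095,"dz":0,"roll":0,"hand":0.06}
    - {"dx":0.153,"dy":0.095,"dz":0,"roll":0,"hand":0.06}
    - {"dx":0.153,"dy":0.095,"dz":0,"roll":0,"hand":0.06}
    - {"dx":0.153,"dy":0.095,"dz":-0.035,"roll":0,"hand":0.06}
    - {"dx":0.153,"dy":0.095,"dz":-0.07,"roll":0,"hand":0.06}
    - {"dx":0.153,"dy":0.095,"dz":-0.07,"roll":0,"hand":0.06}
    - {"dx":0.153,"dy":0.095,"dz":-0.07,"roll":0,"hand":0.06}

```text
time: 11.65
ee_pos: [0.6537, 0.1504, 0.3098]
tcp_rot: [-179.6, -0.5, 30.0]
wrist_force: [0.5, 1.0, -0.3]
opening: 0.0599
```

Call:
drive_tool:
  plan:
    - {"dx":-0.01,"dy":-0.03,"dz":-0.04,"roll":-0.12,"hand":0.08}
    - {"dx":-0.104,"dy":-0.277,"dz":-0.07,"roll":-0.24,"hand":0.08}
    - {"dx":-0.104,"dy":-0.277,"dz":-0.07,"roll":-0.36,"hand":0.08}
    - {"dx":-0.104,"dy":-0.277,"dz":-0.07,"roll":-0.48,"hand":0.08}
    - {"dx":-0.104,"dy":-0.277,"dz":-0.07,"roll":-0.6,"hand":0.08}
    - {"dx":-0.104,"dy":-0.277,"dz":-0.07,"roll":-0.72,"hand":0.08}
    - {"dx":-0.104,"dy":-0.277,"dz":-0.07,"roll":-0.803,"hand":0.08}
    - {"dx":-0.104,"dy":-0.277,"dz":-0.07,"roll":-0.803,"hand":0.08}
    - {"dx":-0.104,"dy":-0.277,"dz":-0.07,"roll":-0.803,"hand":0.08}
    - {"dx":-0.104,"dy":-0.277,"dz":-0.07,"roll":-0.803,"hand":0.08}
    - {"dx":-0.104,"dy":-0.277,"dz":-0.07,"roll":-0.803,"hand":0.08}
    - {"dx":-0.104,"dy":-0.277,"dz":-0.07,"roll":-0.803,"hand":0.08}
    - {"dx":-0.104,"dy":-0.277,"dz":-0.07,"roll":-0.803,"hand":0.08}

```text
time: 12.73
ee_pos: [0.4258, 0.337, 0.3782]
tcp_rot: [-179.8, -0.5, 75.9]
wrist_force: [-0.3, 0.4, -0.6]
opening: 0.08
```

```bash
python3 lids.py; python3 fit.py | grep -E "top$|side$|rail|switch|slot"
```

```text
top red 846 [ 0.6493 -0.1011  0.0498] to ring [-0.0016  0.0004]
top yellow 844 [0.6542 0.1521 0.0498] to ring [ 0.0004 -0.0029]
top blue 841 [0.653  0.0259 0.0498] to ring [-0.0023 -0.0018]
side red 420 [ 0.6466 -0.1007  0.0503] to ring [0.0011 0.    ]
side yellow 391 [0.6533 0.1527 0.0508] to ring [ 0.0013 -0.0035]
side blue 90 [0.6208 0.0145 0.0322] to ring [0.0299 0.0096]
top
rail 2591 (array([0.4379, 0.2993]), np.float64(164.4), 'rect', array([ 0.429,  0.324,  0.106,  0.102, 38.1  ])) 0.4991657018630935
switchtop 303 (array([0.5606, 0.287 ]), np.float64(-175.5), 'rect', array([0.563, 0.287, 0.071, 0.044, 4.09 ])) 0.06149664404577973
slotbevel 50 (array([0.5663, 0.289 ]), np.float64(-178.1), 'rect', array([0.564, 0.288, 0.041, 0.016, 1.524])) 0.05876739594073552
side
rail 4036 (array([0.4079, 0.353 ]), np.float64(-9.3), 'rect', array([ 0.422,  0.338,  0.104,  0.125, 38.616])) 0.3130677628278501
switchtop 445 (array([0.5578, 0.2902]), np.float64(-173.0), 'rect', array([0.561, 0.287, 0.072, 0.046, 3.688])) 0.06253488856410135
slotbevel 72 (array([0.573 , 0.2749]), np.float64(139.0), 'rect', array([6.0600e-01, 2.5200e-01, 3.3000e-02, 1.3200e-01, 5.2326e+01])) 0.05935593933219584
```

All three pots are on their rings. Next: grip the guard and lift it straight up.

Call:
drive_tool:
  force: 60
  plan:
    - {"dx":0.001,"dy":0,"dz":0.035,"roll":0,"hand":0.06}
    - {"dx":0.001,"dy":0,"dz":0.07,"roll":0,"hand":0.06}
    - {"dx":0.001,"dy":0,"dz":0.095,"roll":0,"hand":0.06}
    - {"dx":0.001,"dy":0,"dz":0.103,"roll":0,"hand":0.06}
    - {"dx":0.001,"dy":0,"dz":0.103,"roll":0,"hand":0.06}
    - {"dx":0.001,"dy":0,"dz":0.103,"roll":0,"hand":0.005}
    - {"dx":0.001,"dy":0,"dz":0.103,"roll":0,"hand":0.005}
    - {"dx":0.001,"dy":0,"dz":0.103,"roll":0,"hand":0.005}
    - {"dx":0.001,"dy":0,"dz":0.103,"roll":0,"hand":0.005}
    - {"dx":0.001,"dy":0,"dz":0.103,"roll":0,"hand":0.005}
    - {"dx":0.001,"dy":0,"dz":0.103,"roll":0,"hand":0.005}
    - {"dx":0.001,"dy":0,"dz":0.103,"roll":0,"hand":0.005}
    - {"dx":0.001,"dy":0,"dz":0.103,"roll":0,"hand":0.005}

```text
time: 13.92
ee_pos: [0.4255, 0.3399, 0.2775]
tcp_rot: [-179.9, -0.7, 76.0]
wrist_force: [1.3, -0.5, 6.1]
opening: 0.0132
```

Call:
drive_tool:
  plan:
    - {"dx":0,"dy":0,"dz":-0.015,"roll":0,"hand":0.005}
    - {"dx":0,"dy":0,"dz":-0.035,"roll":0,"hand":0.005}
    - {"dx":0,"dy":0,"dz":-0.055,"roll":0,"hand":0.005}
    - {"dx":0,"dy":0,"dz":-0.075,"roll":0,"hand":0.005}
    - {"dx":0,"dy":0,"dz":-0.085,"roll":0,"hand":0.005}
    - {"dx":0,"dy":0,"dz":-0.085,"roll":0,"hand":0.005}
    - {"dx":0,"dy":0,"dz":-0.085,"roll":0,"hand":0.005}

```text
time: 14.5
ee_pos: [0.4253, 0.3389, 0.3606]
tcp_rot: [-179.9, -0.5, 76.0]
wrist_force: [-0.3, -0.9, -2.6]
opening: 0.0129
```

Call:
drive_tool:
  plan:
    - {"dx":-0.001,"dy":0.01,"dz":0,"roll":-0.12,"hand":0.005}
    - {"dx":-0.002,"dy":0.02,"dz":0,"roll":-0.24,"hand":0.005}
    - {"dx":-0.003,"dy":0.03,"dz":0,"roll":-0.36,"hand":0.005}
    - {"dx":-0.004,"dy":0.04,"dz":0,"roll":-0.48,"hand":0.005}
    - {"dx":-0.005,"dy":0.05,"dz":0,"roll":-0.6,"hand":0.005}
    - {"dx":-0.006,"dy":0.06,"dz":0,"roll":-0.72,"hand":0.005}
    - {"dx":-0.008,"dy":0.07,"dz":0,"roll":-0.84,"hand":0.005}
    - {"dx":-0.009,"dy":0.08,"dz":0,"roll":-0.96,"hand":0.005}
    - {"dx":-0.01,"dy":0.09,"dz":0,"roll":-1.08,"hand":0.005}
    - {"dx":-0.011,"dy":0.1,"dz":0,"roll":-1.2,"hand":0.005}
    - {"dx":-0.012,"dy":0.11,"dz":0,"roll":-1.32,"hand":0.005}
    - {"dx":-0.013,"dy":0.12,"dz":0,"roll":-1.44,"hand":0.005}
    - {"dx":-0.014,"dy":0.13,"dz":0,"roll":-1.56,"hand":0.005}
    - {"dx":-0.016,"dy":0.14,"dz":0,"roll":-1.68,"hand":0.005}
    - {"dx":-0.017,"dy":0.145,"dz":0,"roll":-1.8,"hand":0.005}
    - {"dx":-0.017,"dy":0.145,"dz":0,"roll":-1.885,"hand":0.005}
    - {"dx":-0.017,"dy":0.145,"dz":0,"roll":-1.885,"hand":0.005}
    - {"dx":-0.017,"dy":0.145,"dz":0,"roll":-1.885,"hand":0.005}
    - {"dx":-0.017,"dy":0.145,"dz":0,"roll":-1.885,"hand":0.005}

```text
time: 16.08
ee_pos: [0.5616, 0.2872, 0.3594]
tcp_rot: [179.5, -0.1, -176.2]
wrist_force: [0.1, -0.5, -2.0]
opening: 0.0128
```

```bash
python3 - <<'E'
from m import *
c=look('side'); f=c['frame']; d=look('top')['frame']
a=np.hstack([cv2.resize(f[225:325,150:270],(480,400),interpolation=cv2.INTER_CUBIC),cv2.resize(d[160:240,130:194],(320,400),interpolation=cv2.INTER_CUBIC)]); save(a,'crop4')
for n in('side','top'):
    c=dict(np.load(f'/tmp/{n}.npz'));W=world(c);X,Y,Z=np.moveaxis(W,-1,0);hsv=cv2.cvtColor(c['frame'],cv2.COLOR_RGB2HSV)
    m=(hsv[...,0]>18)&(hsv[...,0]<35)&(hsv[...,1]>130)&(X>.45)&(X<.66)&(Y>.24)&(Y<.35)&(Z>.1)
    p=W[m]; print(n,len(p),p.min(0).round(3),p.max(0).round(3),p.mean(0).round(4))
    # panel line direction
    print(np.polyfit(p[:,0],p[:,1],1))
E
```

```text
side 1175 [0.49  0.256 0.129] [0.633 0.308 0.36 ] [0.5554 0.2898 0.1636]
[0.07611508 0.24752574]
top 93 [0.529 0.284 0.131] [0.632 0.295 0.195] [0.5809 0.2882 0.1594]
[0.07268543 0.24595137]
```

View pics/crop4.png

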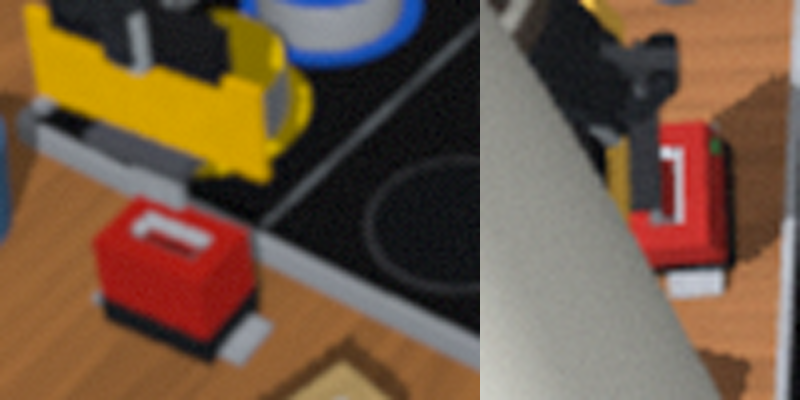

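The crop shows the guard above the switch, with the panel centred at about (.5615,.288) and 4.3° of yaw, matching the slot. Lowering.

Call:
drive_tool:
  plan:
    - {"dx":0,"dy":0,"dz":0.015,"roll":0,"hand":0.005}
    - {"dx":0,"dy":0,"dz":0.022,"roll":0,"hand":0.005}
    - {"dx":0,"dy":0,"dz":0.028,"roll":0,"hand":0.005}
    - {"dx":0,"dy":0,"dz":0.033,"roll":0,"hand":0.005}
    - {"dx":0,"dy":0,"dz":0.038,"roll":0,"hand":0.005}
    - {"dx":0,"dy":0,"dz":0.042,"roll":0,"hand":0.005}
    - {"dx":0,"dy":0,"dz":0.042,"roll":0,"hand":0.005}

```text
time: 16.77
ee_pos: [0.5618, 0.2872, 0.3181]
tcp_rot: [179.5, 0.0, -176.1]
wrist_force: [1.7, -2.2, -2.1]
opening: 0.013
```

Entering freely (only about 2 N sideways). Continue.

Call:
drive_tool:
  plan:
    - {"dx":0,"dy":0,"dz":0.006,"roll":0,"hand":0.005}
    - {"dx":0,"dy":0,"dz":0.012,"roll":0,"hand":0.005}
    - {"dx":0,"dy":0,"dz":0.018,"roll":0,"hand":0.005}
    - {"dx":0,"dy":0,"dz":0.022,"roll":0,"hand":0.005}
    - {"dx":0,"dy":0,"dz":0.025,"roll":0,"hand":0.005}
    - {"dx":0,"dy":0,"dz":0.025,"roll":0,"hand":0.005}

```text
time: 17.27
ee_pos: [0.5618, 0.2877, 0.2944]
tcp_rot: [179.4, 0.1, -176.0]
wrist_force: [-0.3, -5.4, 7.0]
opening: 0.0128
```

Call:
drive_tool:
  plan:
    - {"dx":0,"dy":0,"dz":0.002,"roll":0,"hand":0.005}
    - {"dx":0,"dy":0,"dz":0.004,"roll":0,"hand":0.005}
    - {"dx":0,"dy":0,"dz":0.004,"roll":0,"hand":0.005}

```text
time: 17.52
ee_pos: [0.5615, 0.2876, 0.2943]
tcp_rot: [179.3, 0.3, -176.0]
wrist_force: [-8.8, -9.6, 30.1]
opening: 0.0131
```

Solid stop at .2943 (expected .2945): home. Release and rise.

Call:
drive_tool:
  plan:
    - {"dx":0,"dy":0,"dz":-0.003,"roll":0,"hand":0.005}
    - {"dx":0,"dy":0,"dz":-0.003,"roll":0,"hand":0.06}
    - {"dx":0,"dy":0,"dz":-0.003,"roll":0,"hand":0.06}
    - {"dx":0,"dy":0,"dz":-0.003,"roll":0,"hand":0.06}
    - {"dx":0,"dy":0,"dz":-0.003,"roll":0,"hand":0.06}
    - {"dx":0,"dy":0,"dz":-0.02,"roll":0,"hand":0.06}
    - {"dx":0,"dy":0,"dz":-0.05,"roll":0,"hand":0.06}
    - {"dx":0,"dy":0,"dz":-0.09,"roll":0,"hand":0.06}
    - {"dx":0,"dy":0,"dz":-0.12,"roll":0,"hand":0.06}
    - {"dx":0,"dy":0,"dz":-0.12,"roll":0,"hand":0.06}
    - {"dx":0,"dy":0,"dz":-0.12,"roll":0,"hand":0.06}

```text
time: 18.43
ee_pos: [0.562, 0.287, 0.4112]
tcp_rot: [179.3, 0.2, -176.0]
wrist_force: [-0.2, 0.1, 0.4]
opening: 0.0599
```

```bash
cat > brk.py <<'E'
from m import *
for n in('top','side'):
    c=look(n);W=world(c);X,Y,Z=np.moveaxis(W,-1,0);hsv=cv2.cvtColor(c['frame'],cv2.COLOR_RGB2HSV);H,S,V=[hsv[...,i].astype(int) for i in range(3)]
    b=(X>.42)&(X<.68)&(Y<-.22)&(Y>-.5)
    m=b&(S<70)&(Z>.055)&(Z<.064); q=(m*255).astype(np.uint8)
    nn,l,s,_=cv2.connectedComponentsWithStats(cv2.morphologyEx(q,cv2.MORPH_CLOSE,np.ones((9,9))));i=1+np.argmax(s[1:,4]); p=W[(l==i)&m][:,:2].astype(np.float32)
    print(n,'box',np.round(sum(map(lambda a:list(np.atleast_1d(a)),cv2.minAreaRect(p)),[]),4))
    m=b&(H>3)&(H<14)&(S>190)&(Z>.07)&(Z<.15)
    nn,l,s,_=cv2.connectedComponentsWithStats(m.astype(np.uint8))
    for i in range(1,nn):
        if s[i,4]>15: p=W[l==i]; print('orange',s[i],p.min(0).round(3),p.max(0).round(3),'upper',p[p[:,2]>p[:,2].max()-.015].mean(0).round(4))
    m=b&(H>45)&(H<80)&(S>100)&(Z>.066); print('button',cv2.minEnclosingCircle(W[m][:,:2].astype(np.float32)))
    m=(X>.5)&(X<.85)&(Y<-.15)&(Y>-.45)&(Z>.155)&(Z<.2); print('bottle top',W[m].mean(0).round(3),W[m].min(0).round(3),W[m].max(0).round(3))
    m=(H>18)&(H<35)&(S>130)&(X>.45)&(X<.66)&(Y>.24)&(Y<.33)&(Z>.066);p=W[m];print('guard',len(p),p.min(0).round(3),p.max(0).round(3))
    m=(V<60)&(X>.45)&(X<.66)&(Y>.24)&(Y<.33)&(Z>.14)&(Z<.17);p=W[m];print('rail',len(p),p.mean(0).round(3),p[:,2].max() if len(p) else 0)
E
python3 brk.py; python3 lids.py
```

```text
top box [ 0.5443 -0.3361  0.1005  0.15    9.3379]
orange [379 179  12  17  94] [ 0.55  -0.3    0.092] [ 0.579 -0.274  0.147] upper [ 0.5656 -0.2864  0.1412]
button ((0.5355247259140015, -0.38545000553131104), 0.01755506545305252)
bottle top [ 0.663 -0.317  0.183] [ 0.647 -0.338  0.155] [ 0.839 -0.15   0.194]
guard 192 [0.493 0.246 0.068] [0.62  0.291 0.25 ]
rail 149 [0.548 0.285 0.15 ] 0.15425974945713938
side box [ 0.5416 -0.3345  0.0993  0.1511  9.8272]
button ((0.5325062274932861, -0.38013625144958496), 0.015593983232975006)
bottle top [ 0.661 -0.314  0.178] [ 0.645 -0.339  0.156] [ 0.835 -0.15   0.194]
guard 1071 [0.491 0.278 0.068] [0.632 0.299 0.155]
rail 378 [0.556 0.291 0.15 ] 0.15512721882324773
top red 848 [ 0.6492 -0.1014  0.0501] to ring [-0.0015  0.0007]
top yellow 855 [0.6539 0.1521 0.0499] to ring [ 0.0007 -0.0029]
top blue 846 [0.6526 0.026  0.0498] to ring [-0.0019 -0.0019]
side red 432 [ 0.6464 -0.1015  0.0505] to ring [0.0013 0.0008]
side yellow 682 [0.6517 0.1508 0.0506] to ring [ 0.0029 -0.0016]
side blue 546 [0.6506 0.0246 0.051 ] to ring [ 0.0001 -0.0005]
```

Box yaw is about 9.5°, button (.534,-.383), lever axle about (.536,-.2915), bottle (.657,-.318). Pots and guard are in place. Moving above the button with fingers closed.

Call:
drive_tool:
  plan:
    - {"dx":0.005,"dy":-0.04,"dz":0,"roll":-0.096,"hand":0.0}
    - {"dx":0.009,"dy":-0.08,"dz":0,"roll":-0.096,"hand":0.0}
    - {"dx":0.014,"dy":-0.12,"dz":0,"roll":-0.096,"hand":0.0}
    - {"dx":0.018,"dy":-0.16,"dz":0,"roll":-0.096,"hand":0.0}
    - {"dx":0.023,"dy":-0.2,"dz":0,"roll":-0.096,"hand":0.0}
    - {"dx":0.027,"dy":-0.24,"dz":0,"roll":-0.096,"hand":0.0}
    - {"dx":0.032,"dy":-0.28,"dz":0,"roll":-0.096,"hand":0.0}
    - {"dx":0.036,"dy":-0.32,"dz":0,"roll":-0.096,"hand":0.0}
    - {"dx":0.041,"dy":-0.36,"dz":0,"roll":-0.096,"hand":0.0}
    - {"dx":0.045,"dy":-0.4,"dz":0,"roll":-0.096,"hand":0.0}
    - {"dx":0.05,"dy":-0.44,"dz":0,"roll":-0.096,"hand":0.0}
    - {"dx":0.054,"dy":-0.48,"dz":0,"roll":-0.096,"hand":0.0}
    - {"dx":0.059,"dy":-0.52,"dz":0,"roll":-0.096,"hand":0.0}
    - {"dx":0.063,"dy":-0.56,"dz":0,"roll":-0.096,"hand":0.0}
    - {"dx":0.068,"dy":-0.6,"dz":0,"roll":-0.096,"hand":0.0}
    - {"dx":0.072,"dy":-0.64,"dz":0,"roll":-0.096,"hand":0.0}
    - {"dx":0.075,"dy":-0.667,"dz":0.0,"roll":-0.096,"hand":0.0}
    - {"dx":0.075,"dy":-0.667,"dz":0.02,"roll":-0.096,"hand":0.0}
    - {"dx":0.075,"dy":-0.667,"dz":0.05,"roll":-0.096,"hand":0.0}
    - {"dx":0.075,"dy":-0.667,"dz":0.08,"roll":-0.096,"hand":0.0}

```text
time: 20.3
ee_pos: [0.5328, -0.3839, 0.3208]
tcp_rot: [179.4, 0.1, -170.6]
wrist_force: [0.6, 0.4, -0.1]
opening: 0.0002
```

Call:
drive_tool:
  plan:
    - {"dx":0,"dy":0,"dz":0.02,"roll":0,"hand":0}
    - {"dx":0,"dy":0,"dz":0.05,"roll":0,"hand":0}
    - {"dx":0,"dy":0,"dz":0.065,"roll":0,"hand":0}
    - {"dx":0,"dy":0,"dz":0.065,"roll":0,"hand":0}
    - {"dx":0,"dy":0,"dz":0.065,"roll":0,"hand":0}

```text
time: 20.72
ee_pos: [0.5328, -0.3821, 0.2565]
tcp_rot: [179.3, -0.0, -170.5]
wrist_force: [-0.0, 0.2, 0.6]
opening: -0.0001
```

Call:
drive_tool:
  plan:
    - {"dx":0,"dy":0,"dz":0.006,"roll":0,"hand":0}
    - {"dx":0,"dy":0,"dz":0.01,"roll":0,"hand":0}
    - {"dx":0,"dy":0,"dz":0.013,"roll":0,"hand":0}
    - {"dx":0,"dy":0,"dz":0.016,"roll":0,"hand":0}
    - {"dx":0,"dy":0,"dz":0.019,"roll":0,"hand":0}
    - {"dx":0,"dy":0,"dz":0.019,"roll":0,"hand":0}
    - {"dx":0,"dy":0,"dz":0.019,"roll":0,"hand":0}

```text
time: 21.3
ee_pos: [0.5332, -0.3824, 0.2391]
tcp_rot: [179.5, 0.1, -170.5]
wrist_force: [1.0, -1.5, 2.6]
opening: -0.0003
```

Call:
drive_tool:
  plan:
    - {"dx":0,"dy":0,"dz":0.002,"roll":0,"hand":0}
    - {"dx":0,"dy":0,"dz":0.003,"roll":0,"hand":0}
    - {"dx":0,"dy":0,"dz":0.003,"roll":0,"hand":0}
    - {"dx":0,"dy":0,"dz":-0.03,"roll":0,"hand":0}
    - {"dx":0,"dy":0,"dz":-0.07,"roll":0,"hand":0}
    - {"dx":0,"dy":0,"dz":-0.08,"roll":0,"hand":0}
    - {"dx":0,"dy":0,"dz":-0.08,"roll":0,"hand":0}

```text
time: 21.88
ee_pos: [0.5335, -0.3833, 0.3231]
tcp_rot: [179.7, 0.3, -170.5]
wrist_force: [0.2, -0.2, 0.1]
opening: 0.0
```

```bash
python3 brk.py | grep -E "orange|button"; python3 -c "
from h import *
c=dict(np.load('/tmp/side.npz'));save(cv2.resize(c['frame'][130:210,250:370],(600,400)),'side2')"
```

```text
orange [382 213  15  21 123] [ 0.447 -0.318  0.07 ] [ 0.505 -0.292  0.103] upper [ 0.4583 -0.3041  0.098 ]
button ((0.5253162384033203, -0.36155417561531067), 0.03933645784854889)
button ((0.5327107906341553, -0.3810245394706726), 0.01590680330991745)
```

View pics/side2.png

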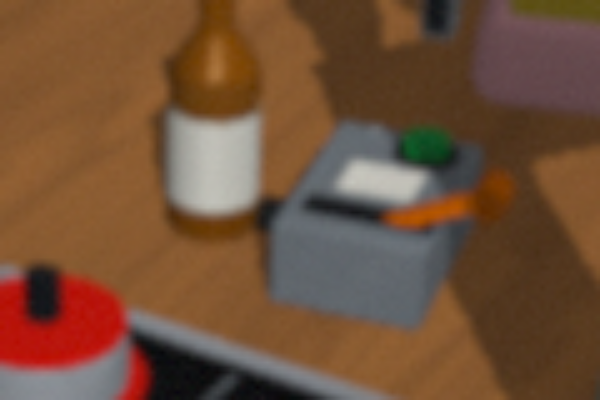

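The view shows the lever down (knob at crop (490,195)) and the button out. Measured knob (.4565,-.3045) matches prediction. Now place closed fingers on its -x side.

Call:
drive_tool:
  plan:
    - {"dx":0.03,"dy":0.025,"dz":0,"roll":0,"hand":0}
    - {"dx":0.06,"dy":0.05,"dz":0,"roll":0,"hand":0}
    - {"dx":0.09,"dy":0.075,"dz":0,"roll":0,"hand":0}
    - {"dx":0.108,"dy":0.09,"dz":0,"roll":0,"hand":0}
    - {"dx":0.108,"dy":0.09,"dz":0,"roll":0,"hand":0}
    - {"dx":0.108,"dy":0.09,"dz":0.03,"roll":0,"hand":0}
    - {"dx":0.108,"dy":0.09,"dz":0.06,"roll":0,"hand":0}
    - {"dx":0.108,"dy":0.09,"dz":0.078,"roll":0,"hand":0}
    - {"dx":0.108,"dy":0.09,"dz":0.078,"roll":0,"hand":0}
    - {"dx":0.108,"dy":0.09,"dz":0.078,"roll":0,"hand":0}

```text
time: 22.82
ee_pos: [0.4116, -0.311, 0.24]
tcp_rot: [179.3, -0.1, -170.5]
wrist_force: [-0.1, 0.1, -0.6]
opening: 0.0001
```

Call:
drive_tool:
  plan:
    - {"dx":-0.01,"dy":0,"dz":0,"roll":0,"hand":0}
    - {"dx":-0.018,"dy":0,"dz":0,"roll":0,"hand":0}
    - {"dx":-0.022,"dy":0,"dz":-0.002,"roll":0,"hand":0}
    - {"dx":-0.026,"dy":0,"dz":-0.007,"roll":0,"hand":0}
    - {"dx":-0.031,"dy":0,"dz":-0.015,"roll":0,"hand":0}
    - {"dx":-0.036,"dy":0,"dz":-0.021,"roll":0,"hand":0}
    - {"dx":-0.041,"dy":0,"dz":-0.026,"roll":0,"hand":0}
    - {"dx":-0.051,"dy":0,"dz":-0.034,"roll":0,"hand":0}
    - {"dx":-0.061,"dy":0,"dz":-0.04,"roll":0,"hand":0}

```text
time: 23.57
ee_pos: [0.4723, -0.3018, 0.2838]
tcp_rot: [179.5, 0.1, -170.6]
wrist_force: [-0.4, -0.7, -0.4]
opening: 0.0001
```

Call:
drive_tool:
  plan:
    - {"dx":-0.01,"dy":0,"dz":-0.004,"roll":0,"hand":0}
    - {"dx":-0.018,"dy":0,"dz":-0.006,"roll":0,"hand":0}
    - {"dx":-0.026,"dy":0,"dz":-0.008,"roll":0,"hand":0}
    - {"dx":-0.034,"dy":0,"dz":-0.009,"roll":0,"hand":0}
    - {"dx":-0.042,"dy":0,"dz":-0.009,"roll":0,"hand":0}
    - {"dx":-0.05,"dy":0,"dz":-0.009,"roll":0,"hand":0}
    - {"dx":-0.057,"dy":0,"dz":-0.009,"roll":0,"hand":0}
    - {"dx":-0.062,"dy":0,"dz":-0.009,"roll":0,"hand":0}
    - {"dx":-0.062,"dy":0,"dz":-0.009,"roll":0,"hand":0}
    - {"dx":-0.062,"dy":0,"dz":-0.009,"roll":0,"hand":0}
    - {"dx":-0.05,"dy":0,"dz":-0.009,"roll":0,"hand":0}
    - {"dx":-0.02,"dy":0,"dz":-0.009,"roll":0,"hand":0}
    - {"dx":0.02,"dy":0,"dz":-0.009,"roll":0,"hand":0}
    - {"dx":0.05,"dy":0,"dz":-0.04,"roll":0,"hand":0}
    - {"dx":0.05,"dy":0,"dz":-0.08,"roll":0,"hand":0}
    - {"dx":0.05,"dy":0,"dz":-0.1,"roll":0,"hand":0}
    - {"dx":0.05,"dy":0,"dz":-0.1,"roll":0,"hand":0}

```text
time: 24.98
ee_pos: [0.4218, -0.3112, 0.3872]
tcp_rot: [179.8, 0.4, -170.6]
wrist_force: [1.0, -0.3, 0.3]
opening: -0.0001
```

```bash
python3 brk.py; python3 lids.py; python3 -c "
from h import *
c=dict(np.load('/tmp/side.npz'));save(c['frame'],'side3');c=dict(np.load('/tmp/top.npz'));save(c['frame'],'top3')"
```

```text
top box [ 0.5444 -0.3365  0.1002  0.1505  9.4371]
orange [380 188   6   6  17] [ 0.553 -0.294  0.1  ] [ 0.559 -0.278  0.135] upper [ 0.5556 -0.2821  0.1333]
orange [378 194   6   7  16] [ 0.54  -0.298  0.073] [ 0.552 -0.282  0.094] upper [ 0.547  -0.2873  0.0873]
button ((0.5347341895103455, -0.38368281722068787), 0.016341431066393852)
bottle top [ 0.664 -0.316  0.183] [ 0.647 -0.337  0.155] [ 0.841 -0.15   0.194]
guard 262 [0.493 0.279 0.067] [0.631 0.294 0.129]
rail 223 [0.561 0.286 0.15 ] 0.15537841841578331
side box [ 0.5417 -0.3342  0.0994  0.1523  9.2655]
button ((0.5324456691741943, -0.38070955872535706), 0.01960773952305317)
bottle top [ 0.664 -0.312  0.177] [ 0.645 -0.337  0.155] [ 0.841 -0.151  0.195]
guard 1074 [0.491 0.278 0.066] [0.632 0.299 0.156]
rail 390 [0.557 0.291 0.149] 0.1561288729496203
top red 849 [ 0.649  -0.1015  0.0499] to ring [-0.0013  0.0008]
top yellow 847 [0.6547 0.152  0.0499] to ring [-0.0001 -0.0028]
top blue 851 [0.653  0.0257 0.0502] to ring [-0.0023 -0.0016]
side red 438 [ 0.6462 -0.0996  0.0489] to ring [ 0.0015 -0.0011]
side yellow 678 [0.6514 0.15   0.0512] to ring [ 0.0032 -0.0008]
side blue 555 [0.651  0.0279 0.0504] to ring [-0.0003 -0.0038]
```

View pics/side3.png

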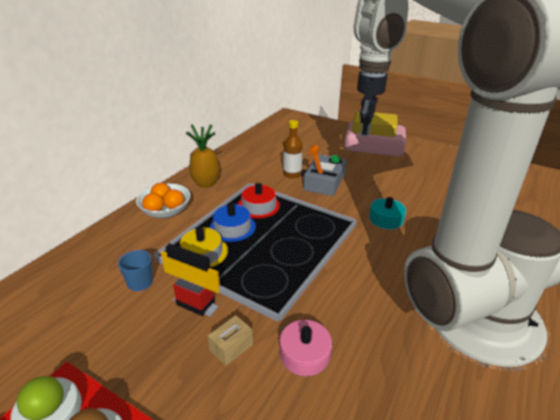

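The view shows all pots on their rings (258,198), (232,222), (203,243). The guard sits in the switch at (193,270), the lever is up at (315,152), and bottle and cup have not moved. I let a little time pass, then make a final check of lever and guard height.

Call:
drive_tool:
  plan:
    - {"dx":0.05,"dy":0,"dz":0,"roll":0,"hand":0}
    - {"dx":0.05,"dy":0,"dz":0,"roll":0,"hand":0}
    - {"dx":0.05,"dy":0,"dz":0,"roll":0,"hand":0}
    - {"dx":0.05,"dy":0,"dz":0,"roll":0,"hand":0}
    - {"dx":0.05,"dy":0,"dz":0,"roll":0,"hand":0}
    - {"dx":0.05,"dy":0,"dz":0,"roll":0,"hand":0}
    - {"dx":0.05,"dy":0,"dz":0,"roll":0,"hand":0}
    - {"dx":0.05,"dy":0,"dz":0,"roll":0,"hand":0}
    - {"dx":0.05,"dy":0,"dz":0,"roll":0,"hand":0}
    - {"dx":0.05,"dy":0,"dz":0,"roll":0,"hand":0}
    - {"dx":0.05,"dy":0,"dz":0,"roll":0,"hand":0}
    - {"dx":0.05,"dy":0,"dz":0,"roll":0,"hand":0}

```text
time: 26.18
ee_pos: [0.3734, -0.3191, 0.3815]
tcp_rot: [179.4, 0.1, -170.5]
wrist_force: [-0.4, 0.1, 1.2]
opening: -0.0002
```

```bash
python3 lids.py; python3 - <<'E'
from h import *
for n in('top','side'):
    c=dict(np.load(f'/tmp/{n}.npz'));W=world(c);X,Y,Z=np.moveaxis(W,-1,0)
    hsv=cv2.cvtColor(c['frame'],cv2.COLOR_RGB2HSV);H,S,V=[hsv[...,i].astype(int) for i in range(3)]
    m=(V<60)&(abs(X-.562)<.04)&(abs(Y-.2875)<.004)&(Z>.1); print(n,'rail top z',np.percentile(Z[m],[50,80,95]).round(4))
    m=(H>3)&(H<16)&(S>150)&(X>.5)&(X<.6)&(Y>-.32)&(Y<-.25)&(Z>.12)&(Z<.16); print('knob',m.sum(),W[m].mean(0).round(3),W[m].max(0).round(3),'expected centre .566 -.286 .1325')
E
```

```text
top red 850 [ 0.649  -0.1012  0.0499] to ring [-0.0013  0.0005]
top yellow 852 [0.6544 0.1517 0.0501] to ring [ 0.0002 -0.0025]
top blue 845 [0.6521 0.0261 0.05  ] to ring [-0.0014 -0.002 ]
side red 433 [ 0.6482 -0.1022  0.0515] to ring [-0.0005  0.0015]
side yellow 683 [0.6522 0.1499 0.0509] to ring [ 0.0024 -0.0007]
side blue 559 [0.6503 0.0241 0.051 ] to ring [ 0.0004 -0.    ]
top rail top z [0.1512 0.1529 0.1542]
knob 114 [ 0.566 -0.286  0.141] [ 0.58  -0.272  0.148] expected centre .566 -.286 .1325
side rail top z [0.1528 0.1537 0.1542]
knob 77 [ 0.563 -0.282  0.137] [ 0.575 -0.27   0.147] expected centre .566 -.286 .1325
```

Everything checks out, so I hand the job in.

```bash
python3 -c "
from workcell import bot
print(bot.job_done())"
```

```text
the job is handed in; nothing more can be done
None
```

The job is done and handed in at about 26 s. I slid the red, blue and yellow pots by their knobs onto their rings and pushed the guard home in the switch. I then pressed the test button so the lever dropped, and pushed the lever back up with closed fingers.

Last checks from both cameras, about 1 s before hand-in:
- **Pots:** all three are within about 3 mm of their ring centres.
- **Guard:** its rail top is at about 0.152 m, which is the height expected with the tongue fully home. It also met a solid stop at 30 N while going in.
- **Lever and button:** the lever knob is back where it started, on its up stop. The button was seen to be out.
- **Bystanders:** the bottle's reading did not change. The cup looked unmoved in the picture, but I did not measure it again.
- **Robot:** the gripper is empty and clear of everything.

One thing went off plan. Joint 6 reached its 180° limit above the blue pot, so the fingers closed about 14 mm off and pulled the pot sideways on the glass. I turned the tool slightly and then slid the pot correctly. I saw no pot knocked aside during the run.

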